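Pack the last two levelling wedges head to tail in the sloping rack

TASK

Take the two orange levelling wedges out of the blue bin and pack them flat in the free half of the sloping wooden rack, head to tail like the two already there, so that the four lie side by side and fill the rectangular pocket. The two wedges already packed must end in their places, the lathe tools stay in the bin, and the bottle and the drill box are left alone.

Things in the scene. Friction and masses are not known exactly. Their poses are not given: they have to be found in the camera images.
- wedge_a_grip (a point): Middle of the black upright grip on the first loose orange wedge, 44 mm above the wedge's underside. The grip is 26 mm long (x), 12 mm thick (y, pinch it here) and stands from 20 to 62 mm above the underside; keep fingertips above the 20 mm body. Axes: x from the thin to the thick end, y from the straight to the slanted side, z up out of the top.
- wedge_a: First loose wedge, orange, 0.2 kg, flat in the bin. Body 96 mm long, 20 mm high; from above a right-angled trapezoid, 34 mm wide at the thick end, 16 mm at the thin end, one long side straight, the other slanted; bottom edges chamfered 3 mm. Origin on the underside at mid-length; the grip's centre is 22 mm from it towards the thick end and 14 mm from the straight side.
- wedge_b_grip (a point): Middle of the grip of the second loose wedge, which is identical to the first; same axes.
- wedge_b: Second loose wedge in the bin, identical to the first; origin likewise. The wedges are interchangeable.
- packed_1_grip (a point): Middle of the grip of an identical loose wedge already packed in the rack: straight side at the pocket's +y wall (the one nearest the robot), thick end at the low end of the slope. Same axes.
- packed_2_grip (a point): Middle of the grip of an identical loose wedge already packed next to packed_1: slanted side to slanted side, thick end at the high end of the slope. Same axes.
- pocket (a point): Centre of the floor of the rack's pocket, 102 mm (x) by 108 mm (y). Axes: x up the slope, y across it, roughly towards the robot, z square out of the floor. Packed grips stand near (x, y) = (-22, 36), (22, 14) mm (both taken, pushed to +y) and (-22, -14), (22, -36) mm (free), all at z = 44 mm. 8 mm of play across in all, 6 mm along.
- rack: Fixed wooden rack: a tray on two cheeks, its floor sloping 28 degrees, low end to the robot's right; walls 14 mm high, 8 mm thick. Origin on the bench under the pocket's centre, which is 36 mm up. Wedges lie along the slope; those gripped at pocket x = -22 have thick end low and straight side to +y, those at +22 the reverse. Wedges do not slide by themselves.
- bin: Fixed blue open parts bin, 215 x 180 mm, 54 mm high; origin at the centre of its underside, floor 2 mm thick, about 180 (x) by 146 mm (y) inside. The two wedges lie flat in it side by side, roughly along its y axis (which points roughly at the robot), thick ends opposite ways, with a lathe tool at each x end. (Behind the work, beyond world x = 0.7 m, stands a shelf 0.24 m high with tall jugs: swing clear of it.)
- lathe_tool_1: Dark steel lathe tool, 120 x 14 x 14 mm, lying on the bin's floor; length along its x, origin at the centre of its underside.
- lathe_tool_2: Brown lathe tool, 125 x 14 x 14 mm, lying on the bin's floor; length along its x, origin at the centre of its underside.
- bottle_mid (a point): Bystander: loose white squeeze bottle with blue cap, 45 mm across, 122 mm high, standing on the bench; this point is on its axis 42 mm up.
- drill_box_mid (a point): Bystander: loose closed green drill box, 68 x 91 x 33 mm, on the bench; this point is its centre.

How it is judged (in metres and radians):
At the end, for the whole second after the job is handed in: All four wedges lie flat (0.08 rad) along the slope in the pocket, head to tail, each grip within 8 mm along, 9 mm across and 5 mm in height of its place; the two packed ones still in the first two places, the others, in either order, in the last two, at rest; both lathe tools in the bin (x of packed_1_grip in the frame of pocket between -0.03 and -0.014 m and y of packed_1_grip in the frame of pocket between 0.027 and 0.045 m and z of packed_1_grip in the frame of pocket between 0.039 and 0.049 m and angle between the z axis of each of packed_1_grip, packed_2_grip and the z axis of pocket, either way round below 0.08 rad and angle between the x axis of each of packed_1_grip, packed_2_grip and the x axis of pocket, either way round below 0.13 rad and x of packed_2_grip in the frame of pocket between 0.014 and 0.03 m and y of packed_2_grip in the frame of pocket between 0.005 and 0.023 m and z of packed_2_grip in the frame of pocket between 0.039 and 0.049 m and (((x of wedge_a_grip in the frame of pocket between -0.03 and -0.014 m and y of wedge_a_grip in the frame of pocket between -0.023 and -0.005 m and z of wedge_a_grip in the frame of pocket between 0.039 and 0.049 m and angle between the z axis of wedge_a_grip and the z axis of pocket, either way round below 0.08 rad and angle between the x axis of wedge_a_grip and the x axis of pocket, either way round below 0.13 rad) and (x of wedge_b_grip in the frame of pocket between 0.014 and 0.03 m and y of wedge_b_grip in the frame of pocket between -0.045 and -0.027 m and z of wedge_b_grip in the frame of pocket between 0.039 and 0.049 m and angle between the z axis of wedge_b_grip and the z axis of pocket, either way round below 0.08 rad and angle between the x axis of wedge_b_grip and the x axis of pocket, either way round below 0.13 rad)) or ((x of wedge_b_grip in the frame of pocket between -0.03 and -0.014 m and y of wedge_b_grip in the frame of pocket between -0.023 and -0.005 m and z of wedge_b_grip in the frame of pocket between 0.039 and 0.049 m and angle between the z axis of wedge_b_grip and the z axis of pocket, either way round below 0.08 rad and angle between the x axis of wedge_b_grip and the x axis of pocket, either way round below 0.13 rad) and (x of wedge_a_grip in the frame of pocket between 0.014 and 0.03 m and y of wedge_a_grip in the frame of pocket between -0.045 and -0.027 m and z of wedge_a_grip in the frame of pocket between 0.039 and 0.049 m and angle between the z axis of wedge_a_grip and the z axis of pocket, either way round below 0.08 rad and angle between the x axis of wedge_a_grip and the x axis of pocket, either way round below 0.13 rad))) and x of lathe_tool_1 in the frame of bin between -0.1 and 0.1 m and y of lathe_tool_1 in the frame of bin between -0.085 and 0.085 m and z of each of lathe_tool_1, lathe_tool_2 in the frame of bin below 0.04 m and x of lathe_tool_2 in the frame of bin between -0.1 and 0.1 m and y of lathe_tool_2 in the frame of bin between -0.085 and 0.085 m and linear speed of each of wedge_a, wedge_b below 0.02 m/s); the robot touches nothing.
It fails at once if the bottle is pushed (over 30 mm) or knocked over (distance of bottle_mid from where it was at the start of the episode above 0.03 m or angle between bottle_mid's own z axis and vertical above 0.5 rad).
It fails at once if the drill box is pushed (over 30 mm) (distance of drill_box_mid from where it was at the start of the episode above 0.03 m).
It also fails if it takes over 72 s, if anything falls off the work surface, if the arm or the gripper's body presses on something with over 40 N, if the wrist force passes 120 N, or if a joint passes its speed limit or range.

ROBOT

A 6-joint arm with a two-finger parallel gripper is mounted at the origin on a cart in front of the work surface, level with it; the furniture and walls round the work are solid. World frame = base frame: x ahead of the robot, y to its left, z up, the work surface at z = 0. Lengths are in mm, angles in rad, forces in N, time in s.
With the tool pointing down it reaches from about 275 to 1000 mm from the base axis. Payload 8.4 kg.
Tool frame: the origin (TCP) lies at the very end of the fingers, on their centre line; the grasp point (between the pads) lies 19 mm behind it; y points along the fingers, x is the direction in which the jaws open and shut, and the axes are right-handed (so a half turn about y gives the same grasp; the last joint's range is limited). The gripper opens to 85 mm and grips with 20 to 120 N. Pads are 22 mm wide; open, the fingers measure 114 mm over their backs; the gripper's body (76 mm by 85 mm) begins 54 mm behind the grasp point. The pads swing forward as they close: fully open they stand 13 mm farther back than shut.
Start: joints at [1.181, 0.353, 1.633, -0, 1.155, -0.002], TCP at [236.344, 578.593, 231.281] pointing down, gripper open.
Joint ranges: [-2.63, 2.63], [-0.92, 2.1], [0.06, 2.66], [-1.3, 4.44], [0, 2.69], [-3.02, 3.02]. Speed limits (rad/s): [2.22, 2.22, 2.79, 3.14, 3.14, 3.14].

INTERFACE

Orientations are given as [roll, pitch, yaw] about the fixed x, y, z axes, in that order (R = Rz(yaw) Ry(pitch) Rx(roll)).
In Python, from rig import r gives the robot as it stands.
- The arm moves only by the tool servo_tool, never from a script. Its argument "motion" is a list of rows, each a list of 7 numbers: the opening, from -1 (shut) to 1 (fully open), then the shift along the tool's x, y, z in m, then the turn, a rotation vector about the tool's x, y, z in units of 10 degrees (1.0 is 10 degrees). A call has 1 to 12 rows; each row is the pose to reach, as a shift and turn from the pose commanded when the call began, along the tool's axes at that moment; what a row does not reach only later rows make up. A row lasts 1/8 s, in which the tool goes at most 62.5 mm and 10.7 degrees, less where a joint would pass 70% of its speed; a pose out of reach is approached as far as the arm can. A call with a gripper value outside its range is refused whole. The fingers move at their own pace and stop on an object; "grip_force" is the grip in N (left out, the last holds). Time passes only in rows, so rows that repeat a pose let the fingers close. It gives the time, the measured TCP pose, the force and the opening at its end, in the units of the state.
- r.sense(): the state, without advancing time (a new reading comes with each control period).
- r.grab_frame(name): name is "side" or "top"; returns the picture (480x640x3 uint8, red, green, blue); there is no depth.
- r.calibration(name): a dict with "fx", "fy", "cx", "cy" (pixels), "R" (3x3) and "t" (3): a world point X has camera coordinates R X + t. Camera axes: x right, y down, z forward; pixel columns grow to the right and rows downward; lengths in mm; the calibration is good to about 2 mm. A picture is of the moment at which its call begins. calibration takes no time and is no camera call.
- r.sign_off(): hands the job in, once; it reports no verdict.
The state is a dict: "clock": time; "qpos": joint angles; "qvel": joint speeds; "joint_efforts": joint torques, N m; "eef_pos": TCP position; "tcp_rot": TCP orientation; "contact_force": force on the tool from outside, world axes, zero at the start; "wrist_torque": the same for the moment, N m; "opening": opening from 0.0 (shut) to 1.0 (fully open).
Only numpy, scipy, OpenCV 4.12 (cv2) and the standard library are available. Lean on these libraries where they do the work, as an engineer would, in place of code of your own. Each camera call takes 0.05 s, during which the arm holds its last target. There are 200 camera calls.

## Working session

There is one attempt and no reset: what is moved stays moved. The work goes in short steps, Python scripts to look and compute and a tool call to move; the robot and the scene stay as the last step left them, time stands still between calls to the robot, and variables do not carry over. Pictures are saved under pics/ and viewed, on a budget of 10 in all, crops included, one or two more only if the job needs it, and the job is handed in when it is done.

Besides the shell and the picture viewer there is one more tool, called after "Emit:" as a command line: name --pt "numbers of a row" for each row, then --argument value for the rest. servo_tool: Moves the arm, as the interface text tells. Its arguments: {"type":"object","properties":{"motion":{"type":"array","items":{"type":"array","items":{"type":"number"}}},"grip_force":{"type":"number"}},"required":["motion"]}

```bash
ls; mkdir -p pics
python3 - <<'E'
from rig import r
import cv2
print(r.sense())
for n in("side","top"):
    cv2.imwrite(f"pics/{n}0.png",r.grab_frame(n)[:,:,::-1]); print(n,r.calibration(n))
E
```

```text
pics
{'clock': 0.0, 'qpos': array([ 1.18061069e+00,  3.53663383e-01,  1.63413426e+00, -2.97210623e-06,
        1.15522335e+00, -2.42590176e-03]), 'qvel': array([-0.0005926 ,  0.00152962, -0.0014814 , -0.00023269,  0.00169668,
        0.00169001]), 'joint_efforts': array([-2.83337533e-03, -6.05227804e+01, -3.42066443e+01,  7.06062963e-06,
        9.32101335e-03,  8.14049116e-06]), 'eef_pos': array([236.15342506, 578.14380233, 230.55212645]), 'tcp_rot': array([-1.57079558e+00,  1.42833482e-03,  1.18303779e+00]), 'contact_force': array([ 0.17557916, -0.03482443,  0.15931151]), 'wrist_torque': array([0.00959405, 0.01124512, 0.01008287]), 'opening': 1.0061000093110097}
side {'fx': 571.7293780192746, 'fy': 571.7293780192746, 'cx': 320.29317623232106, 'cy': 244.91329651663958, 'R': array([[-0.94015016, -0.3404668 ,  0.01414345],
       [-0.20101653,  0.52060745, -0.8297953 ],
       [ 0.27515456, -0.78297525, -0.55788863]]), 't': array([ 462.75501348,  167.20978976, 1257.58469743])}
top {'fx': 480.9253074639913, 'fy': 480.9253074639913, 'cx': 322.399518781299, 'cy': 244.58665415033153, 'R': array([[ 0.02408008, -0.99962089,  0.01335046],
       [-0.99475076, -0.02528701, -0.09915391],
       [ 0.09945391, -0.01089274, -0.99498255]]), 't': array([  -6.3984273 ,  521.5861719 , 1190.09559922])}
```

View pics/top0.png

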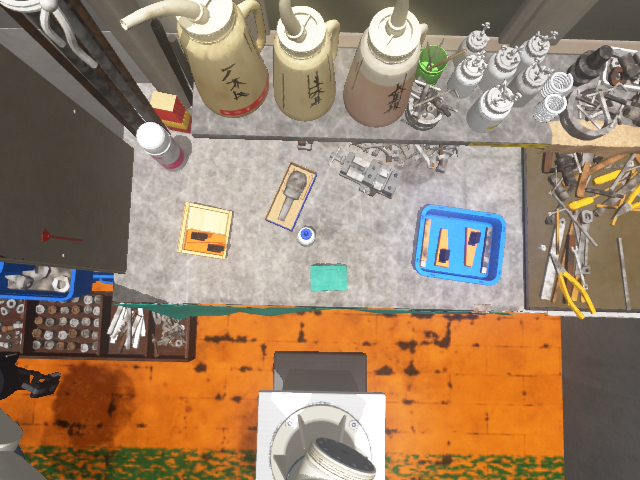

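View pics/side0.png

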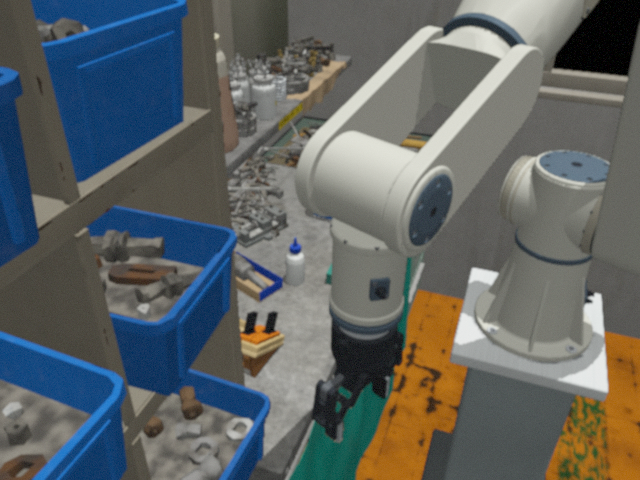

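Top view: rack at about (205,230) with two orange wedges in its near half, bin at (460,245) holding two wedges between lathe tools, bottle (307,236), drill box (328,277). The side view shows only the rack, at about (262,335). Zooming in on both areas of the top view.

Run:
```python
import cv2,numpy as np
im=cv2.imread("pics/top0.png")
a=cv2.resize(im[195:265,170:240],(400,400),interpolation=cv2.INTER_CUBIC)
b=cv2.resize(im[195:295,410:510],(400,400),interpolation=cv2.INTER_CUBIC)
cv2.imwrite("pics/z0.png",np.hstack([a,b]))
hsv=cv2.cvtColor(im,cv2.COLOR_BGR2HSV)
m=cv2.inRange(hsv,(8,150,120),(20,255,255))
for nm,(x0,x1,y0,y1) in dict(rack=(170,240,195,265),bin=(410,510,195,295)).items():
    c,_=cv2.findContours(m[y0:y1,x0:x1],0,2)
    for k in c:
        if cv2.contourArea(k)>40: print(nm,cv2.contourArea(k),cv2.minAreaRect(k+np.array([x0,y0])))
    d=cv2.inRange(im[y0:y1,x0:x1],(0,0,0),(45,45,45))
    c,_=cv2.findContours(d,0,2)
    for k in c:
        if cv2.contourArea(k)>15: print(' dark',cv2.contourArea(k),cv2.minAreaRect((k+np.array([x0,y0])).astype(np.float32)))
```

```text
rack 647.5 ((204.59458923339844, 241.93243408203125), (39.948951721191406, 21.04306983947754), 9.462322235107422)
```

View pics/z0.png

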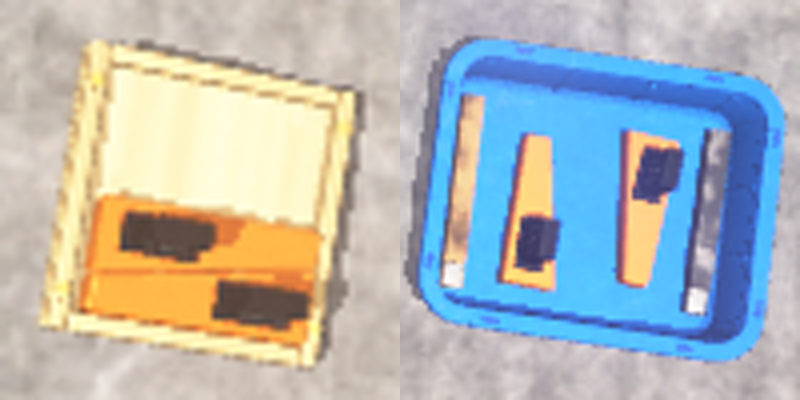

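Zoomed top view, rack on the left and bin on the right. Rack outer rim corners are near zoom (92,42), (355,90), (315,365) and (45,325). The packed grips are at (165,235) and (262,302). In the bin, the left wedge has its thick end towards the robot and its grip at (537,243). The right wedge points the other way, with its grip at (655,172). Next is a sharper rack view with the orange and dark contours extracted.

```bash
cat > h.py <<'E'
import numpy as np,cv2
from rig import r
from scipy.spatial.transform import Rotation as Ro
def proj(n,X):
    c=r.calibration(n);P=np.atleast_2d(X)@np.array(c['R']).T+c['t']
    return np.c_[c['fx']*P[:,0]/P[:,2]+c['cx'],c['fy']*P[:,1]/P[:,2]+c['cy']]
def ray(n,uv):
    c=r.calibration(n);R=np.array(c['R']);uv=np.atleast_2d(uv)
    d=np.c_[(uv[:,0]-c['cx'])/c['fx'],(uv[:,1]-c['cy'])/c['fy'],np.ones(len(uv))]@R
    return -R.T@c['t'],d
def onz(n,uv,z):
    C,d=ray(n,uv);return C+d*((z-C[2])/d[:,2])[:,None]
def avg(n,k=6): return np.mean([r.grab_frame(n).astype(float) for _ in range(k)],0)[:,:,::-1]
E
python3 - <<'E'
from h import *
im=avg("top",6);np.save("top1.npy",im);im=im.clip(0,255).astype(np.uint8)
s=avg("side",3).clip(0,255).astype(np.uint8);cv2.imwrite("pics/side1.png",s)
a=cv2.resize(im[200:264,174:239],None,fx=8,fy=8,interpolation=cv2.INTER_CUBIC)
b=cv2.resize(s[295:385,225:298],None,fx=3.8,fy=3.8,interpolation=cv2.INTER_CUBIC)[:,:270]
b=np.vstack([b,np.zeros((512-b.shape[0],b.shape[1],3),np.uint8)])
cv2.imwrite("pics/z1.png",np.hstack([a,b])); print(a.shape,b.shape)
# bin: 8x upsample; orange and dark contours
o=(410,195);z=cv2.resize(im[195:295,410:510],None,fx=8,fy=8,interpolation=cv2.INTER_CUBIC)
hsv=cv2.cvtColor(z,cv2.COLOR_BGR2HSV)
nat=lambda p:(p+.5)/8-.5+np.array(o)
for nm,m in dict(orange=cv2.inRange(hsv,(5,110,150),(22,255,255)),dark=cv2.inRange(z,(0,0,0),(95,75,75))).items():
    for k in cv2.findContours(m,0,2)[0]:
        if cv2.contourArea(k)>2000:
            rc=cv2.minAreaRect(k);print(nm,cv2.contourArea(k)/64,rc,'\n',nat(cv2.approxPolyDP(k,10,True)[:,0]).round(1).tolist(),nat(cv2.boxPoints(rc)).round(1).tolist())
E
```

```text
(512, 520, 3) (512, 270, 3)
orange 211.7890625 ((253.5, 426.5), (303.0, 99.0), 90.0) 
 [[442.1, 228.9], [435.1, 264.1], [445.7, 266.8], [447.4, 265.9], [447.4, 260.3], [444.2, 262.8], [438.1, 261.3], [439.4, 249.3], [446.9, 248.8], [446.3, 230.3]] [[435.1, 228.9], [447.4, 228.9], [447.4, 266.8], [435.1, 266.8]]
orange 191.9921875 ((474.01190185546875, 419.5818786621094), (99.16535949707031, 296.0968017578125), 13.04307746887207) 
 [[466.9, 227.9], [465.3, 264.4], [469.8, 265.9], [475.7, 243.7], [474.1, 245.9], [467.6, 244.8], [468.1, 237.6], [470.9, 230.8], [478.8, 231.3]] [[458.6, 263.6], [467.0, 227.6], [479.0, 230.4], [470.7, 266.4]]
```

View pics/z1.png

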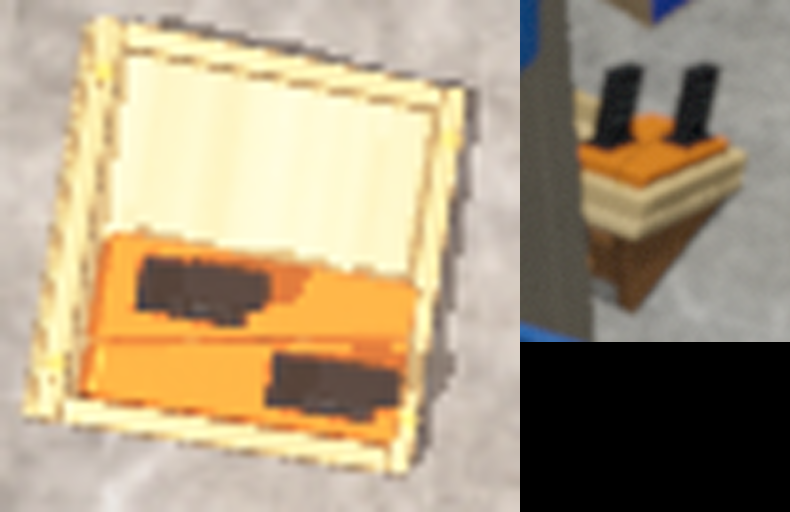

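The zoom (8x, offset 174,200) shows outer rim corners at the low end of (465,90) and (407,470). The far rim line runs through (122,22), the near rim line through (60,418). Grip blobs span (137–270, 255–325) and (268–402, 352–415). Next I fit the pocket pose and the wedge poses from these points.

```bash
cat >> h.py <<'E'
SL=np.deg2rad(28)
def pocketR(yaw):  # yaw = world heading of the upslope direction
    return Ro.from_euler('z',yaw).as_matrix()@Ro.from_euler('y',-SL).as_matrix()
E
python3 - <<'E'
from h import *
from scipy.optimize import least_squares
n8=lambda p:(np.array(p,float)+.5)/8-.5+np.array([174,200])
P=np.array([[-59,-62,14],[-59,62,14],[59,-62,14],[59,62,14]])
Q=n8([[465,90],[407,470],[122,22],[60,418]])
def f(p,idx=range(4)):
    W=P@pocketR(p[2]).T+[p[0],p[1],36]
    e=(proj("top",W)-Q)
    e[2:,0]*=.3
    return e.ravel()
s=least_squares(f,[480,270,1.57]);print(s.x,f(s.x).round(1)*8)
p=s.x;R=pocketR(p[2])
T=[[22+13,14,20],[22-13,14,62],[22,20,62],[-22+13,36,20],[-22-13,36,62],[-22,42,62],[51,0,20],[-51,-54,14],[51,-54,14]]
print(((proj("top",np.array(T)@R.T+[p[0],p[1],36])-[174,200]+.5)*8-.5).round(0).tolist())
np.save("pocket.npy",p)
# wedges in bin
def wf(q,thick,Q):
    # corners top face z=20: straight side y=-14 rel grip; grip origin x=22
    c=np.array([[-48,-14,20],[-48,2,20],[48,-14,20],[48,20,20]])-[22,0,0]
    return c
for nm,C,y0 in (("L",[[442.1,228.9],[446.3,230.3],[435.1,264.1],[445.7,266.8]],np.pi),("Rr",[[469.8,265.9],[465.3,264.4],[478.8,231.3],[466.9,227.9]],0)):
    c=wf(0,0,0);C=np.array(C)
    # order: thin-straight, thin-slanted, thick-straight, thick-slanted
    if nm=="L": pass
    g=lambda q:(proj("top",c@Ro.from_euler('z',q[2]).as_matrix().T+[q[0],q[1],2])-C).ravel()
    s=least_squares(g,[450,-330,y0],loss='soft_l1');q=s.x
    print(nm,q,(g(q)*8).round(0), 'grip px zoomed', (proj("top",[[q[0],q[1],64],[q[0],q[1],22]])-[410,195])*4+[400,0])
E
```

```text
[547.03431646 303.99381439   1.47394608] [ 0.8 -0.8  4.   4.  -8.  -4.8 -8.   1.6]
[[141.0, 275.0], [262.0, 282.0], [216.0, 295.0], [273.0, 368.0], [394.0, 377.0], [350.0, 391.0], [95.0, 220.0], [438.0, 109.0], [117.0, 48.0]]
L [ 500.56841053 -295.34156022    2.92911153] [ -5.  -6.  10.  -6. -13.   4.   7.   8.] grip px zoomed [[541.75323516 238.74443855]
 [524.02858432 243.92209618]]
Rr [ 546.30068017 -373.86620575   24.88022009] [ 4.  7. -8.  5.  5. -5. -2. -7.] grip px zoomed [[668.74266498 167.92199564]
 [646.76970574 175.48968727]]
```

```bash
cat >> h.py <<'E'
def rows(targets):
    """tool-frame rows [dx,dy,dz m, rotvec/10deg] from the present pose to world (pos,R) targets"""
    s=r.sense();p0=np.array(s['eef_pos']);R0=Ro.from_euler('xyz',s['tcp_rot']).as_matrix()
    print('clock %.2f pos %s rot %s F %s open %.3f'%(s['clock'],p0.round(1),np.round(s['tcp_rot'],3),np.round(s['contact_force'],1),s['opening']))
    for p,R in targets:
        print((R0.T@(np.array(p)-p0)/1000).round(4).tolist(),(Ro.from_matrix(R0.T@R).as_rotvec(degrees=True)/10).round(3).tolist())
def down(yaw): return Ro.from_euler('xyz',[-np.pi/2,0,yaw]).as_matrix()
def slot(x,y,z,pk=None):
    """tool pose holding a grip so that its middle is at pocket (x,y), TCP at height z above the floor"""
    q=np.load('pocket.npy') if pk is None else pk
    R=pocketR(q[2]);T=np.c_[-R[:,1],-R[:,2],R[:,0]]
    return R@[x,y,z]+[q[0],q[1],36],T
E
python3 - <<'E'
from h import *
rows([([500.5,-295,180],down(2.929+np.pi/2-2*np.pi)),([500.5,-295,28],down(2.929+np.pi/2-2*np.pi))])
for x,y in((-22,-14),(22,-36)): print(slot(x,y,100),Ro.from_matrix(slot(x,y,100)[1]).as_euler('xyz'))
E
```

```text
clock 0.55 pos [236.3 578.6 231.3] rot [-1.571  0.     1.183] F [ 0.4  0.  -0.9] open 1.002
[-0.7088, 0.0513, -0.5749] [0.0, 16.996, 0.0]
[-0.7088, 0.2033, -0.5749] [0.0, 16.996, 0.0]
(array([554.55060783, 236.57906683, 113.9663849 ]), array([[ 0.99531368,  0.04539739,  0.08538007],
       [-0.09669891,  0.46727147,  0.87880982],
       [-0.        , -0.88294759,  0.46947156]])) [-1.08210414  0.         -0.09685024]
(array([580.20423173, 273.11932287, 134.62313367]), array([[ 0.99531368,  0.04539739,  0.08538007],
       [-0.09669891,  0.46727147,  0.87880982],
       [-0.        , -0.88294759,  0.46947156]])) [-1.08210414  0.         -0.09685024]
```

Emit:
servo_tool --pt "0.2 -0.059 0.0 -0.048 0 1.0 0" --pt "0.2 -0.118 0.0 -0.096 0 2.0 0" --pt "0.2 -0.177 0.0 -0.144 0 3.0 0" --pt "0.2 -0.236 0.0 -0.192 0 4.0 0" --pt "0.2 -0.279 0 -0.226 0 5.0 0" --pt "0.2 -0.322 0 -0.261 0 6.0 0" --pt "0.2 -0.365 0 -0.296 0 7.0 0" --pt "0.2 -0.408 0 -0.331 0 8.0 0" --pt "0.2 -0.451 0 -0.366 0 9.0 0" --pt "0.2 -0.494 0 -0.401 0 10.0 0" --pt "0.2 -0.537 0 -0.436 0 11.0 0" --pt "0.2 -0.58 0 -0.47 0 12.0 0" --grip_force 40

```text
clock: 2.05
eef_pos: [452.6, -138.4, 231.7]
tcp_rot: [-1.57, -0.001, -0.918]
contact_force: [0.2, 0.9, 0.9]
opening: 0.601
```

Run:
```python
from h import *
y=2.929+np.pi/2-2*np.pi
rows([([500.5,-295,120],down(y)),([500.5,-295,28],down(y))])
```

```text
clock 2.05 pos [ 452.6 -138.4  231.7] rot [-1.57e+00 -1.00e-03 -9.18e-01] F [0.2 0.9 0.9] open 0.601
[0.1534, 0.1117, -0.0571] [-0.006, 4.959, 0.003]
[0.1533, 0.2037, -0.0572] [-0.006, 4.959, 0.003]
```

Emit:
servo_tool --pt "0.2 0.04 0.02 -0.015 0 1.0 0" --pt "0.2 0.09 0.05 -0.033 0 2.0 0" --pt "0.2 0.13 0.08 -0.048 0 3.0 0" --pt "0.2 0.155 0.11 -0.057 0 4.0 0" --pt "0.2 0.155 0.11 -0.057 0 4.96 0" --pt "0.2 0.155 0.11 -0.057 0 4.96 0" --pt "0.2 0.155 0.11 -0.057 0 4.96 0"

```text
clock: 2.92
eef_pos: [502.2, -293.4, 121.7]
tcp_rot: [-1.57, -0.0, -1.773]
contact_force: [-1.1, 0.4, -0.3]
opening: 0.599
```

Run:
```python
from h import *
y=2.929+np.pi/2-2*np.pi
rows([([500.5,-295,28],down(y))])
im=avg("top",1).clip(0,255).astype(np.uint8)
print(proj("top",[[500.5,-295,120]]))
a=cv2.resize(im[195:295,410:510],(600,600),interpolation=cv2.INTER_CUBIC)
cv2.imwrite("pics/hov.png",a)
```

```text
clock 2.92 pos [ 502.2 -293.4  121.7] rot [-1.57  -0.    -1.773] F [-1.1  0.4 -0.3] open 0.599
[0.0019, 0.0937, -0.0014] [-0.004, 0.059, 0.001]
[[451.71358703 252.83596667]]
```

View pics/hov.png

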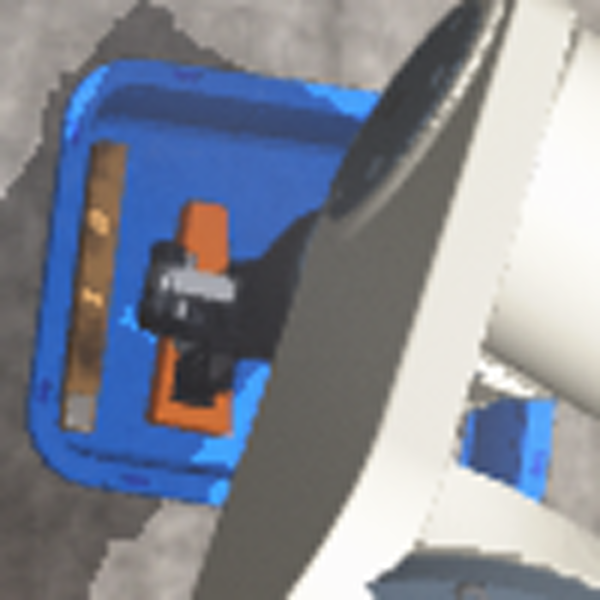

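The hand is above the left wedge and lined up with it. The grip shows just below the fingers at (205,375) in the zoom, as expected from perspective. I descend, close and lift.

Emit:
servo_tool --pt "0.2 0.002 0.03 -0.001 0 0.06 0" --pt "0.2 0.002 0.065 -0.001 0 0.06 0" --pt "0.2 0.002 0.093 -0.001 0 0.06 0" --pt "0.2 0.002 0.093 -0.001 0 0.06 0" --pt "0.2 0.002 0.093 -0.001 0 0.06 0" --pt "-1 0.002 0.093 -0.001 0 0.06 0" --pt "-1 0.002 0.093 -0.001 0 0.06 0" --pt "-1 0.002 0.093 -0.001 0 0.06 0" --pt "-1 0.002 0.093 -0.001 0 0.06 0" --pt "-1 0.002 0.093 -0.001 0 0.06 0" --grip_force 40

```text
clock: 4.22
eef_pos: [501.2, -295.4, 29.3]
tcp_rot: [-1.57, -0.0, -1.787]
contact_force: [-1.1, 1.1, 7.1]
opening: 0.136
```

Run:
```python
from h import *
p,T=slot(-22,-14,110)
rows([([501,-295,230],down(-1.787)),(p+[0,0,110],T),(p,T)])
```

```text
clock 4.22 pos [ 501.2 -295.4   29.3] rot [-1.57  -0.    -1.787] F [-1.1  1.1  7.1] open 0.136
[-0.0003, -0.2007, -0.0] [-0.007, -0.002, 0.001]
[-0.5263, -0.2037, -0.0614] [2.09, -9.47, 2.369]
[-0.5263, -0.0937, -0.0615] [2.09, -9.47, 2.369]
```

Emit:
servo_tool --pt "-1 0 -0.03 0 0 0 0" --pt "-1 0 -0.09 0 0 0 0" --pt "-1 0 -0.15 0 0 0 0" --pt "-1 -0.02 -0.2 -0.002 0 0 0" --pt "-1 -0.07 -0.203 -0.008 0.21 -0.95 0.24" --pt "-1 -0.125 -0.203 -0.015 0.42 -1.9 0.47" --pt "-1 -0.18 -0.203 -0.021 0.63 -2.84 0.71" --pt "-1 -0.235 -0.203 -0.027 0.84 -3.79 0.95" --pt "-1 -0.29 -0.203 -0.034 1.05 -4.74 1.18" --pt "-1 -0.345 -0.203 -0.04 1.25 -5.68 1.42" --pt "-1 -0.4 -0.203 -0.047 1.46 -6.63 1.66" --pt "-1 -0.45 -0.203 -0.053 1.67 -7.58 1.9"

```text
clock: 5.72
eef_pos: [545.0, 157.4, 231.2]
tcp_rot: [-1.166, 0.07, -0.424]
contact_force: [0.5, 0.5, -2.8]
opening: 0.136
```

Run:
```python
from h import *
p,T=slot(-22,-14,110)
rows([(p+[0,0,100],T),(p,T)])
```

```text
clock 5.72 pos [545.  157.4 231.2] rot [-1.166  0.07  -0.424] F [ 0.5  0.5 -2.8] open 0.136
[-0.0218, 0.0374, 0.062] [0.411, -1.862, 0.452]
[-0.0148, 0.1291, 0.0227] [0.411, -1.862, 0.452]
```

Emit:
servo_tool --pt "-1 -0.012 0.017 0.03 0.2 -0.93 0.22" --pt "-1 -0.022 0.037 0.062 0.41 -1.86 0.45" --pt "-1 -0.018 0.083 0.042 0.41 -1.86 0.45" --pt "-1 -0.015 0.129 0.0225 0.41 -1.86 0.45" --pt "-1 -0.015 0.129 0.0225 0.41 -1.86 0.45" --pt "-1 -0.015 0.129 0.0225 0.41 -1.86 0.45" --pt "-1 -0.015 0.129 0.0225 0.41 -1.86 0.45"

```text
clock: 6.6
eef_pos: [556.3, 230.1, 125.2]
tcp_rot: [-1.082, -0.003, -0.103]
contact_force: [-0.3, 0.0, -2.7]
opening: 0.137
```

Run:
```python
from h import *
p,T=slot(-22,-14,110)
rows([(p,T)]+[(slot(-22,-14-3,z)[0],T) for z in (60,35,27)])
im=avg("top",4).clip(0,255).astype(np.uint8);s=avg("side",3).clip(0,255).astype(np.uint8)
a=cv2.resize(im[190:264,174:239],None,fx=7,fy=7,interpolation=cv2.INTER_CUBIC)
b=cv2.resize(s[270:385,210:295],None,fx=4,fy=4,interpolation=cv2.INTER_CUBIC)
b=cv2.copyMakeBorder(b,0,a.shape[0]-b.shape[0],0,0,0)
cv2.imwrite("pics/h1.png",np.hstack([a,b])[:600]); print(a.shape,b.shape)
```

```text
clock 6.60 pos [556.3 230.1 125.2] rot [-1.082 -0.003 -0.103] F [-0.3  0.  -2.7] open 0.137
[-0.0024, 0.0029, 0.0003] [-0.0, -0.027, 0.031]
[0.0004, 0.0529, 0.0003] [-0.0, -0.027, 0.031]
[0.0002, 0.0779, 0.0003] [-0.0, -0.027, 0.031]
[0.0002, 0.0859, 0.0003] [-0.0, -0.027, 0.031]
(518, 455, 3) (518, 340, 3)
```

View pics/h1.png

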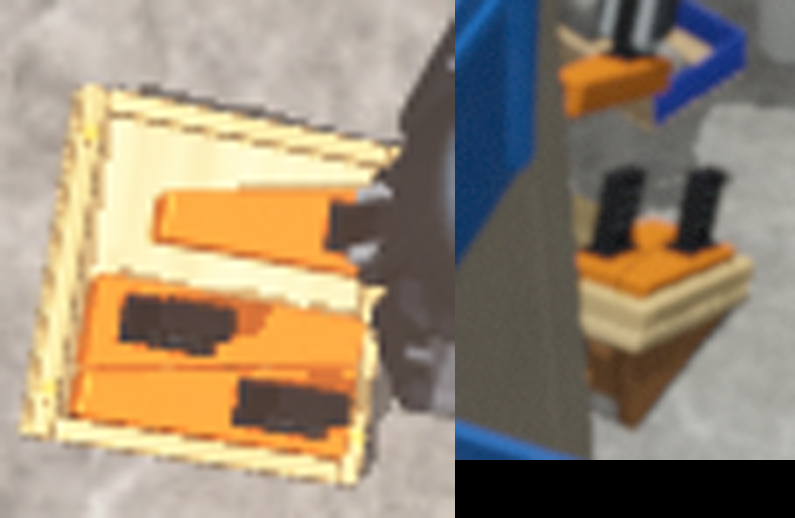

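Hover view: the held wedge's thin end is at zoom (160,192) to (155,240) (7x, offset 174,190). The straight edge of packed_2 runs from (97,273) to (365,308). I check both against the model.

```bash
cat >> h.py <<'E'
def unproj_pocket(n,uv,z):
    q=np.load('pocket.npy');R=pocketR(q[2]);o=np.array([q[0],q[1],36.])
    C,d=ray(n,uv);Cp=(C-o)@R;dp=d@R
    return Cp+dp*((z-Cp[2])/dp[:,2])[:,None]
E
python3 - <<'E'
from h import *
s=r.sense();p0=np.array(s['eef_pos']);q=np.load('pocket.npy');R=pocketR(q[2])
tp=(p0-[q[0],q[1],36])@R;print('TCP pocket',tp)
z7=lambda u,o=(174,190):(np.array(u,float)+.5)/7-.5+np.array(o)
und=tp[2]-27.3
m=unproj_pocket("top",z7([[160,192],[155,240],[355,272]]),und+20);print('held top corners',m.round(1).tolist())
print('expected: thin-slanted',tp[0]+70,tp[1]-2,' thin-straight',tp[0]+70,tp[1]+14)
print('packed2 straight edge',unproj_pocket("top",z7([[100,273],[230,290],[362,307]]),20).round(1).tolist())
print('far inner rim, low inner rim',unproj_pocket("top",z7([[107,118],[250,143],[385,165]]),14).round(1).tolist())
print('near outer',unproj_pocket("top",z7([[60,437],[200,458],[350,482]]),14).round(1).tolist())
print('far outer',unproj_pocket("top",z7([[110,90],[250,118],[385,145]]),14).round(1).tolist())
print('p1 grip/p2 grip top ends', unproj_pocket("top",z7([[235,330],[347,408]]),62).round(1).tolist(),'base ends',unproj_pocket("top",z7([[120,318],[234,400]]),20).round(1).tolist())
E
```

```text
TCP pocket [-23.4306882  -15.03944014 111.30507937]
held top corners [[48.0, -18.6, 104.0], [47.3, -2.8, 104.0], [-19.8, -3.8, 104.0]]
expected: thin-slanted 46.56931179703663 -17.039440143699416  thin-straight 46.56931179703663 -1.0394401436994158
packed2 straight edge [[44.8, 2.5, 20.0], [-0.8, 0.8, 20.0], [-48.8, -1.2, 20.0]]
far inner rim, low inner rim [[49.1, -52.1, 14.0], [-1.7, -52.9, 14.0], [-51.5, -54.3, 14.0]]
near outer [[48.6, 60.4, 14.0], [-0.4, 60.6, 14.0], [-55.3, 61.4, 14.0]]
far outer [[49.5, -62.0, 14.0], [-0.4, -61.7, 14.0], [-50.5, -61.5, 14.0]]
p1 grip/p2 grip top ends [[6.3, 18.2, 62.0], [-36.1, 38.6, 62.0]] base ends [[35.7, 16.8, 20.0], [-7.8, 39.0, 20.0]]
```

The model agrees with the picture within about 1.5 mm. Next I descend square to the floor.

Emit:
servo_tool --pt "-1 0.0 0.03 0 0 0 0.03" --pt "-1 0.0 0.05 0 0 0 0.03" --pt "-1 0.0 0.065 0 0 0 0.03" --pt "-1 0.0 0.072 0 0 0 0.03" --pt "-1 0.0 0.077 0 0 0 0.03" --pt "-1 0.0 0.08 0 0 0 0.03" --pt "-1 0.0 0.082 0 0 0 0.03" --pt "-1 0.0 0.082 0 0 0 0.03" --pt "-1 0.0 0.082 0 0 0 0.03"

```text
clock: 8.07
eef_pos: [558.8, 268.1, 50.6]
tcp_rot: [-1.083, 0.005, -0.101]
contact_force: [1.1, 0.0, -3.4]
opening: 0.133
```

```bash
cat >> h.py <<'E'
def tp():
    s=r.sense();q=np.load('pocket.npy');R=pocketR(q[2])
    print('TCP pocket',((np.array(s['eef_pos'])-[q[0],q[1],36])@R).round(2),'F pocket',(np.array(s['contact_force'])@R).round(1),'open',round(s['opening'],3),'t',round(s['clock'],2))
E
python3 -c "from h import *;tp()"
```

```text
TCP pocket [-23.65 -15.19  29.15] F pocket [-1.5 -1.1 -3.1] open 0.133 t 8.07
```

Emit:
servo_tool --pt "-1 0.0 0.001 0 0 0 0" --pt "-1 0.0 0.002 0 0 0 0" --pt "-1 0.0 0.0025 0 0 0 0" --pt "-1 0.0 0.0025 0 0 0 0"

```text
clock: 8.57
eef_pos: [558.8, 269.0, 48.7]
tcp_rot: [-1.083, 0.005, -0.101]
contact_force: [-1.8, -5.5, 5.6]
opening: 0.137
```

```bash
python3 -c "from h import *;tp()"
```

```text
TCP pocket [-23.79 -15.1   27.  ] F pocket [-2.3  1.2  7.6] open 0.137 t 8.57
```

Floor contact of about 8 N. I ease off slightly and slide towards packed_2.

Emit:
servo_tool --pt "-1 -0.001 -0.0005 0 0 0 0" --pt "-1 -0.002 -0.0005 0 0 0 0" --pt "-1 -0.003 -0.0005 0 0 0 0" --pt "-1 -0.004 -0.0005 0 0 0 0" --pt "-1 -0.004 -0.0005 0 0 0 0"

```text
clock: 9.2
eef_pos: [554.9, 269.6, 48.8]
tcp_rot: [-1.083, 0.005, -0.101]
contact_force: [1.5, -1.1, -0.6]
opening: 0.135
```

```bash
python3 -c "from h import *;tp()"
```

```text
TCP pocket [-23.57 -11.2   26.99] F pocket [-1.2 -1.6 -0.1] open 0.135 t 9.2
```

Emit:
servo_tool --pt "-0.5 0 0 0 0 0 0" --pt "-0.5 0 0 0 0 0 0" --pt "-0.5 0 0 0 0 0 0" --pt "-0.5 0 -0.02 0 0 0 0" --pt "-0.5 0 -0.06 0 0 0 0" --pt "-0.5 0 -0.11 0 0 0 0" --pt "-0.2 0 -0.16 0 0 0 0" --pt "-0.2 0 -0.2 0 0 0 0"

```text
clock: 10.2
eef_pos: [546.4, 174.5, 228.4]
tcp_rot: [-1.084, 0.003, -0.102]
contact_force: [-0.4, 0.3, 0.0]
opening: 0.401
```

Run:
```python
from h import *
tp()
y=-0.253-np.pi/2
rows([([546,-374,230],down(y)),([546,-374,120],down(y))])
im=avg("top",3).clip(0,255).astype(np.uint8);s=avg("side",2).clip(0,255).astype(np.uint8)
a=cv2.resize(im[190:264,174:239],None,fx=7,fy=7,interpolation=cv2.INTER_CUBIC)
b=cv2.resize(s[270:385,210:295],None,fx=4,fy=4,interpolation=cv2.INTER_CUBIC)
b=cv2.copyMakeBorder(b,0,a.shape[0]-b.shape[0],0,0,0)
cv2.imwrite("pics/p1.png",np.hstack([a,b])[:600])
```

```text
TCP pocket [-23.5  -11.84 230.38] F pocket [ 0.3  0.4 -0.1] open 0.401 t 10.2
clock 10.20 pos [546.4 174.5 228.4] rot [-1.084  0.003 -0.102] F [-0.4  0.3  0. ] open 0.401
[0.0553, -0.257, -0.4815] [-2.043, 9.645, -2.411]
[0.0557, -0.1598, -0.5329] [-2.043, 9.645, -2.411]
```

View pics/p1.png

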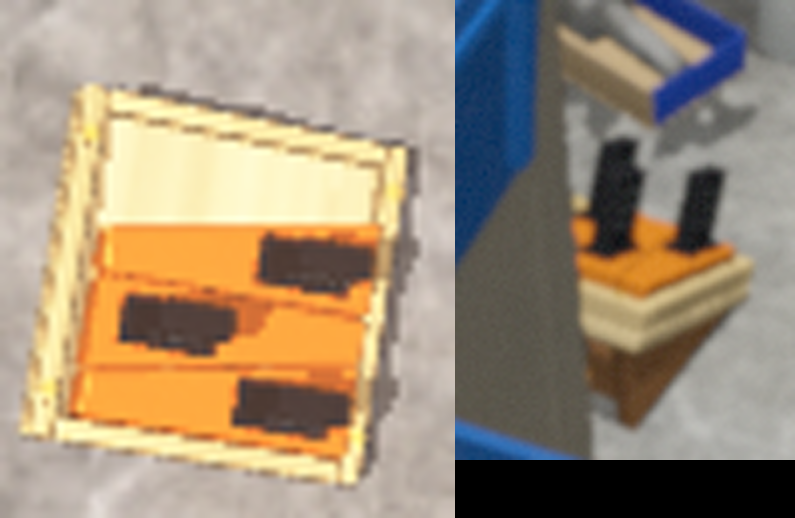

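The first wedge lies snug against packed_2 (slanted edge from zoom (100,227) to (380,225)), and its free gap beyond looks right. Now the second wedge.

Emit:
servo_tool --pt "-0.1 0.005 -0.024 -0.045 -0.19 0.9 -0.22" --pt "-0.1 0.01 -0.048 -0.09 -0.38 1.8 -0.45" --pt "-0.1 0.0155 -0.072 -0.135 -0.57 2.7 -0.68" --pt "-0.1 0.021 -0.096 -0.18 -0.76 3.6 -0.9" --pt "-0.1 0.026 -0.12 -0.225 -0.95 4.5 -1.13" --pt "-0.1 0.031 -0.144 -0.27 -1.15 5.4 -1.35" --pt "-0.1 0.036 -0.168 -0.315 -1.33 6.3 -1.58" --pt "-0.1 0.041 -0.192 -0.36 -1.53 7.2 -1.8" --pt "-0.1 0.046 -0.216 -0.405 -1.72 8.1 -2.03" --pt "-0.1 0.052 -0.24 -0.45 -1.91 9.0 -2.25" --pt "-0.1 0.055 -0.257 -0.4815 -2.04 9.645 -2.41" --pt "-0.1 0.055 -0.257 -0.4815 -2.04 9.645 -2.41"

```text
clock: 11.95
eef_pos: [545.8, -373.4, 224.5]
tcp_rot: [-1.575, 0.001, -1.825]
contact_force: [0.7, -0.0, 0.1]
opening: 0.448
```

Run:
```python
from h import *
y=-0.253-np.pi/2
rows([([546,-374,110],down(y)),([546,-374,28],down(y))])
```

```text
clock 11.95 pos [ 545.8 -373.4  224.5] rot [-1.575e+00  1.000e-03 -1.825e+00] F [ 0.7 -0.   0.1] open 0.448
[0.0006, 0.1145, 0.0008] [0.027, -0.004, -0.006]
[0.0007, 0.1965, 0.0012] [0.027, -0.004, -0.006]
```

Emit:
servo_tool --pt "-0.1 0.0005 0.04 0.001 0.02 0 0" --pt "-0.1 0.0005 0.085 0.001 0.02 0 0" --pt "-0.1 0.0005 0.115 0.001 0.02 0 0" --pt "-0.1 0.0005 0.115 0.001 0.02 0 0" --pt "-0.1 0.0005 0.115 0.001 0.02 0 0"

```text
clock: 12.58
eef_pos: [547.3, -372.6, 112.3]
tcp_rot: [-1.569, 0.001, -1.822]
contact_force: [0.2, 0.1, 0.3]
opening: 0.447
```

Run:
```python
from h import *
y=-0.253-np.pi/2
rows([([546,-374,28.5],down(y))])
im=avg("top",1).clip(0,255).astype(np.uint8)
cv2.imwrite("pics/hov2.png",cv2.resize(im[195:295,410:510],(600,600),interpolation=cv2.INTER_CUBIC))
```

```text
clock 12.57 pos [ 547.3 -372.6  112.3] rot [-1.569e+00  1.000e-03 -1.822e+00] F [0.2 0.1 0.3] open 0.447
[0.0018, 0.0838, -0.0011] [-0.012, 0.012, -0.005]
```

View pics/hov2.png

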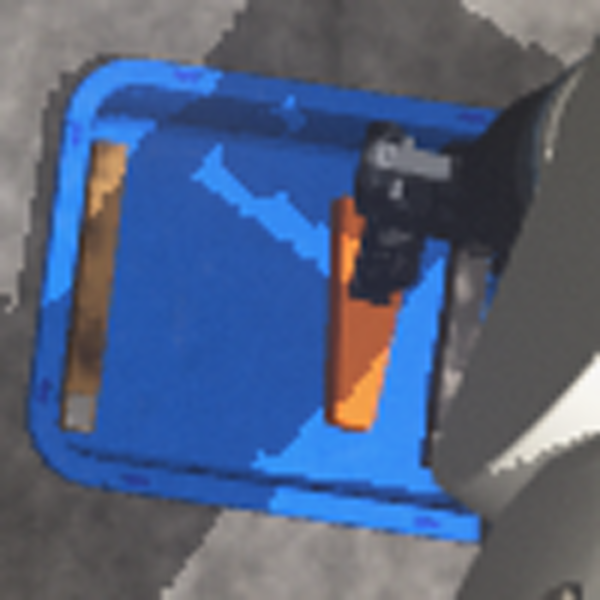

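The hand is over the right wedge, with the fingers straddling the grip at zoom (385,270) and clear of the bin walls. I descend and grip.

Emit:
servo_tool --pt "-0.1 0.002 0.03 -0.001 0 0 0" --pt "-0.1 0.002 0.06 -0.001 0 0 0" --pt "-0.1 0.002 0.0835 -0.001 0 0 0" --pt "-0.1 0.002 0.0835 -0.001 0 0 0" --pt "-0.1 0.002 0.0835 -0.001 0 0 0" --pt "-1 0.002 0.0835 -0.001 0 0 0" --pt "-1 0.002 0.0835 -0.001 0 0 0" --pt "-1 0.002 0.0835 -0.001 0 0 0" --pt "-1 0.002 0.0835 -0.001 0 0 0" --grip_force 40

```text
clock: 13.75
eef_pos: [546.2, -375.3, 29.4]
tcp_rot: [-1.567, -0.0, -1.823]
contact_force: [-0.9, 0.2, 7.3]
opening: 0.134
```

Run:
```python
from h import *
p,T=slot(22,-36,110)
rows([([546,-374,230],down(-1.824)),(p+[0,0,100],T),(p,T)])
```

```text
clock 13.75 pos [ 546.2 -375.3   29.4] rot [-1.567 -0.    -1.823] F [-0.9  0.2  7.3] open 0.134
[-0.0012, -0.2006, 0.0002] [-0.02, 0.007, 0.0]
[-0.6317, -0.2146, -0.1273] [2.049, -9.665, 2.427]
[-0.6317, -0.1146, -0.1276] [2.049, -9.665, 2.427]
```

Emit:
servo_tool --pt "-1 0 -0.03 0 0 0 0" --pt "-1 0 -0.09 0 0 0 0" --pt "-1 0 -0.15 0 0 0 0" --pt "-1 -0.02 -0.205 -0.004 0 0 0" --pt "-1 -0.075 -0.214 -0.015 0.2 -0.95 0.24" --pt "-1 -0.132 -0.214 -0.026 0.4 -1.9 0.48" --pt "-1 -0.189 -0.214 -0.038 0.6 -2.84 0.71" --pt "-1 -0.246 -0.214 -0.05 0.8 -3.79 0.95" --pt "-1 -0.303 -0.214 -0.061 1.0 -4.74 1.19" --pt "-1 -0.36 -0.214 -0.072 1.2 -5.68 1.43" --pt "-1 -0.417 -0.214 -0.084 1.41 -6.63 1.66" --pt "-1 -0.475 -0.214 -0.096 1.61 -7.58 1.9"

```text
clock: 15.25
eef_pos: [570.0, 110.9, 242.3]
tcp_rot: [-1.172, 0.074, -0.46]
contact_force: [1.4, 0.7, -2.6]
opening: 0.136
```

Run:
```python
from h import *
p,T=slot(22,-36,110)
rows([(p+[0,0,90],T),(p,T)])
```

```text
clock 15.25 pos [570.  110.9 242.3] rot [-1.172  0.074 -0.46 ] F [ 1.4  0.7 -2.6] open 0.136
[-0.0603, 0.0688, 0.1289] [0.433, -2.058, 0.511]
[-0.0536, 0.1515, 0.0941] [0.433, -2.058, 0.511]
```

Emit:
servo_tool --pt "-1 -0.024 0.025 0.05 0.17 -0.8 0.2" --pt "-1 -0.048 0.05 0.1 0.34 -1.6 0.4" --pt "-1 -0.06 0.07 0.129 0.43 -2.06 0.51" --pt "-1 -0.057 0.11 0.111 0.43 -2.06 0.51" --pt "-1 -0.0535 0.15 0.094 0.43 -2.06 0.51" --pt "-1 -0.0535 0.15 0.094 0.43 -2.06 0.51" --pt "-1 -0.0535 0.15 0.094 0.43 -2.06 0.51" --pt "-1 -0.0535 0.15 0.094 0.43 -2.06 0.51"

```text
clock: 16.25
eef_pos: [582.2, 266.1, 146.8]
tcp_rot: [-1.082, -0.002, -0.102]
contact_force: [0.2, -0.5, -3.4]
opening: 0.133
```

Run:
```python
from h import *
tp()
p,T=slot(22,-36,110)
rows([(p,T)])
im=avg("top",4).clip(0,255).astype(np.uint8)
a=cv2.resize(im[185:260,174:250],None,fx=8,fy=8,interpolation=cv2.INTER_CUBIC)
cv2.imwrite("pics/h2.png",a[:600])
```

```text
TCP pocket [ 21.7  -38.69 113.94] F pocket [-2.  -0.3 -2.7] open 0.133 t 16.25
clock 16.25 pos [582.2 266.1 146.8] rot [-1.082 -0.002 -0.102] F [ 0.2 -0.5 -3.4] open 0.133
[-0.0027, 0.0039, 0.0003] [0.002, -0.022, 0.023]
```

View pics/h2.png

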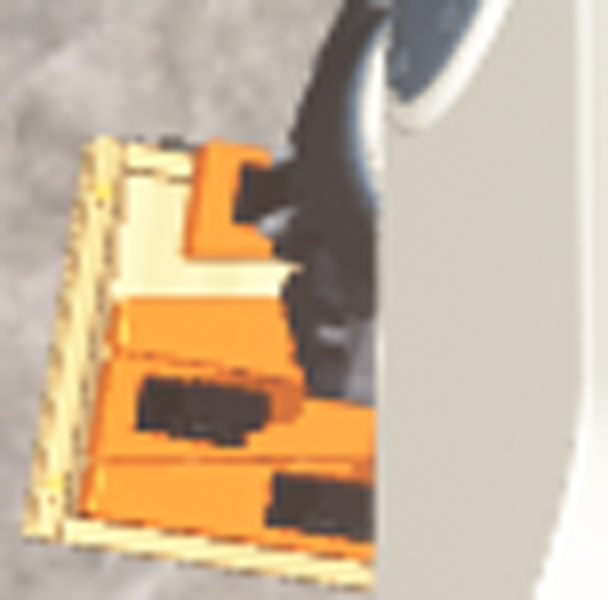

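Zoom (8x, offset 174,185): the held thick end's top edge runs from (212,143) to (198,250). The placed wedge's slanted edge starts at (125,298). I check clearances in pocket coordinates.

Run:
```python
from h import *
z=lambda u,s,o:(np.array(u,float)+.5)/s-.5+np.array(o)
und=113.94-27.4
print('held thick end corners',unproj_pocket("top",z([[212,143],[198,252],[260,258]],8,(174,185)),und+20).round(1).tolist(),'expected x %.1f y %.1f..%.1f'%(21.7+26,-38.7-14,-38.7+20))
print('wedge3 slanted edge',unproj_pocket("top",z([[105,227],[240,226],[375,225]],7,(174,190)),20).round(1).tolist())
print('w3/p2 edge',unproj_pocket("top",z([[100,274],[230,293],[362,315]],7,(174,190)),20).round(1).tolist())
print('w3 grip top end, base end',unproj_pocket("top",z([[374,264]],7,(174,190)),62).round(1),unproj_pocket("top",z([[259,258]],7,(174,190)),20).round(1))
```

```text
held thick end corners [[45.3, -52.6, 106.5], [44.7, -21.1, 106.5], [27.0, -22.7, 106.5]] expected x 47.7 y -52.7..-18.7
wedge3 slanted edge [[45.5, -13.6, 20.0], [-1.0, -22.2, 20.0], [-49.2, -31.2, 20.0]]
w3/p2 edge [[44.8, 2.9, 20.0], [-0.9, 1.8, 20.0], [-49.2, 1.7, 20.0]]
w3 grip top end, base end [[-38.4 -12.4  62. ]] [[ -9.3 -12.2  20. ]]
```

Emit:
servo_tool --pt "-1 -0.002 0.02 0.0015 0 0 0.02" --pt "-1 -0.002 0.045 0.0015 0 0 0.02" --pt "-1 -0.002 0.062 0.0015 0 0 0.02" --pt "-1 -0.002 0.07 0.0015 0 0 0.02" --pt "-1 -0.002 0.076 0.0015 0 0 0.02" --pt "-1 -0.002 0.081 0.0015 0 0 0.02" --pt "-1 -0.002 0.0845 0.0015 0 0 0.02" --pt "-1 -0.002 0.0845 0.0015 0 0 0.02" --pt "-1 -0.002 0.0845 0.0015 0 0 0.02"

```text
clock: 17.58
eef_pos: [583.2, 306.8, 70.9]
tcp_rot: [-1.083, 0.004, -0.1]
contact_force: [-0.2, 0.3, -2.6]
opening: 0.135
```

```bash
python3 -c "from h import *;tp()"
```

```text
TCP pocket [ 21.89 -35.74  27.87] F pocket [-1.   0.3 -2.5] open 0.135 t 17.57
```

Emit:
servo_tool --pt "-1 0 0.0006 0 0 0 0" --pt "-1 0 0.0012 0 0 0 0" --pt "-1 0 0.0016 0 0 0 0" --pt "-1 0 0.0016 0 0 0 0"

```text
clock: 18.08
eef_pos: [583.3, 307.1, 70.2]
tcp_rot: [-1.083, 0.004, -0.1]
contact_force: [-3.8, -7.6, 9.3]
opening: 0.133
```

```bash
python3 -c "from h import *;tp()"
```

```text
TCP pocket [ 21.87 -35.81  27.16] F pocket [-2.7  3.1 11.9] open 0.133 t 18.07
```

Floor contact at 27.2 mm, matching the first wedge (27.0). Release and retreat.

Emit:
servo_tool --pt "-0.5 0 -0.0006 0 0 0 0" --pt "-0.5 0 -0.0006 0 0 0 0" --pt "-0.5 0 -0.0006 0 0 0 0" --pt "-0.5 0 -0.02 0 0 0 0" --pt "-0.5 0 -0.06 0 0 0 0" --pt "-0.5 0 -0.11 0 0 0 0" --pt "-0.5 0 -0.16 0 0 0 0" --pt "-0.5 0 -0.2 0 0 0 0" --pt "-0.5 0 -0.2 -0.05 0 0 0" --pt "-0.5 0 -0.2 -0.05 0 0 0"

```text
clock: 19.32
eef_pos: [569.1, 167.7, 222.4]
tcp_rot: [-1.085, 0.005, -0.103]
contact_force: [0.1, -0.2, -0.2]
opening: 0.249
```

Run:
```python
from h import *
tp()
im=avg("top",4).clip(0,255).astype(np.uint8)
a=cv2.resize(im[198:262,174:239],None,fx=8,fy=8,interpolation=cv2.INTER_CUBIC)
b=cv2.resize(im[195:295,410:510],(270,270),interpolation=cv2.INTER_CUBIC)
c=cv2.resize(avg("side",2).clip(0,255).astype(np.uint8)[290:380,225:325],(270,242),interpolation=cv2.INTER_CUBIC)
cv2.imwrite("pics/end.png",np.hstack([a,np.vstack([b,c])]))
```

```text
TCP pocket [-30.4  -35.17 227.27] F pocket [-0.3 -0.1 -0.1] open 0.249 t 19.32
```

View pics/end.png

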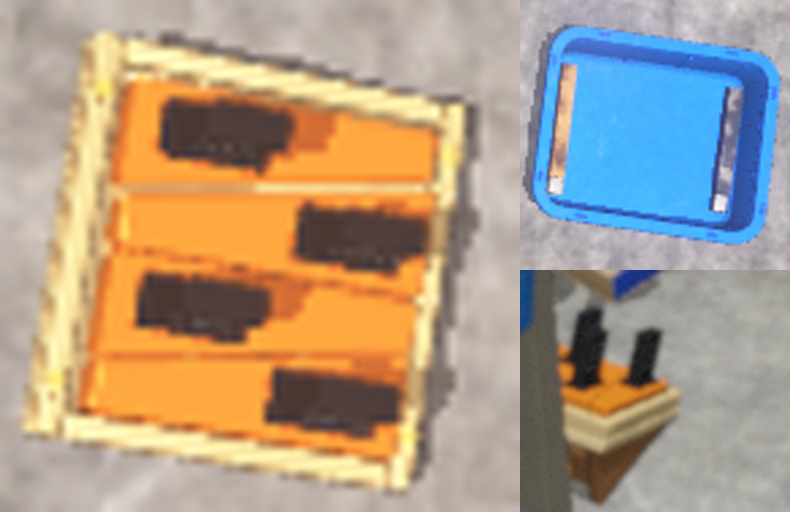

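All four wedges lie flat and head to tail, with grip blobs at zoom (225,133), (360,238), (203,305) and (335,400). There is a thin gap between the two new ones, and both lathe tools are in the bin. A numeric check, then I hand in.

Run:
```python
from h import *
z=lambda u:(np.array(u,float)+.5)/8-.5+np.array([174,198])
B=[[160,128],[295,235],[137,300],[267,395]];T=[[293,135],[428,242],[270,308],[402,402]]
b=unproj_pocket("top",z(B),20);t=unproj_pocket("top",z(T),62)
print(((b+t)/2)[:,:2].round(1).tolist())
s=r.sense();print(s['clock'],s['contact_force'])
r.sign_off()
```

```text
[[21.7, -36.0], [-23.9, -11.0], [21.0, 16.8], [-22.7, 38.9]]
19.625 [-0.08568724  1.47784754  0.50683253]
the job is handed in; nothing more can be done
```

I packed both loose wedges into the free half of the rack and handed the job in at about 19.6 s; sign-off gives no verdict, so I don't have an official result. The bin's left wedge went to place (-22, -14), slid up against packed_2. The right wedge went to (22, -36).

All four grips measured within about 3 mm of their places in the last picture, against limits of 8 mm along and 9 mm across:

| Wedge | Target (x, y), mm | Measured (x, y), mm |
|---|---|---|
| New, bin's right wedge | (22, -36) | (21.7, -36.0) |
| New, bin's left wedge | (-22, -14) | (-23.9, -11.0) |
| packed_2 | (22, 14) | (21.0, 16.8) |
| packed_1 | (-22, 36) | (-22.7, 38.9) |

- **Flatness and height:** the wedges look flat, and the floor-contact heights for the two new ones agreed (27.0 and 27.2 mm). I did not measure tilt or height separately.
- **Other objects:** both lathe tools are in the bin, and the gripper is clear of everything. My moves passed well above the bottle and went nowhere near the drill box. I did not check either of them in a picture at the end.
- **Disagreement:** before lowering the second wedge, the picture put its thick end up to about 2.5 mm further down the slope than the arm pose did. I shifted it 1.5 mm up the slope to allow for that, and it went in with no side contact.
- **Pictures:** I viewed 10, which is the full budget.

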